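# Lay tweezers tips-up on the sloped drying rest and close its bail

## Robot

A 6-joint arm with a two-finger parallel gripper is mounted at the origin on a cart in front of the work surface, level with it; the furniture and walls round the work are solid. World frame = base frame: x ahead of the robot, y to its left, z up, the work surface at z = 0. Lengths are in mm, angles in degrees, forces in N, time in s.
With the tool pointing down it reaches from about 350 to 850 mm from the base axis. Payload 8.1 kg.
Tool frame: the origin (TCP) lies midway between the tips of the shut fingers; the grasp point (between the pads) lies 19 mm behind it; z points along the fingers, y is the line along which they close (so a half turn about z gives the same grasp; the last joint's range is limited). The gripper opens to 85 mm and grips with 20 to 120 N. Pads are 22 mm wide; open, the fingers measure 114 mm over their backs; the gripper's body (76 mm by 85 mm) begins 54 mm behind the grasp point. The pads swing forward as they close: fully open they stand 13 mm farther back than shut.
Start: joints at [-68.606, 7.471, 85.268, -0, 87.261, -4.893], TCP at [265.743, -537.946, 231.292] pointing down, gripper open.
Joint ranges: [-169.43, 169.43], [-51.17, 129.36], [1.28, 143.12], [-76.62, 256.62], [0, 156.53], [-152.29, 152.29]. Speed limits (degrees/s): [136.94, 136.94, 159.86, 180, 180, 180].

## Interface

Orientations are given as [roll, pitch, yaw] about the fixed x, y, z axes, in that order (R = Rz(yaw) Ry(pitch) Rx(roll)).
In Python, from bench import sense, snapshot, camera_params, hand_in, masks_of, pinpoint gives the robot as it stands.
- The arm moves only by the tool step_arm, never from a script. Its argument "targets" is a list of rows, each an object with "angular": the turn, a rotation vector about the tool's x, y, z scaled (see below), a list of three; "dp": the shift along the tool's x, y, z scaled (see below), a list of three; "fingers": the closure, from 0 (fully open) to 1 (shut). A call has exactly 8 rows; each row is the pose to reach, as a shift and turn from the pose commanded when the call began, along the tool's axes at that moment, turning the shorter way round; what a row does not reach only later rows make up. The controller multiplies each number of a shift by 0.2 m and each number of a turn by 180 degrees. A row lasts 1/8 s, in which the tool goes at most 62.5 mm and 10.7 degrees, less where a joint would pass 70% of its speed; a pose out of reach is approached as far as the arm can. A call with a number of a shift or a turn outside -1 to 1 is refused whole. A call with a gripper value outside its range is refused whole. The fingers move at their own pace and stop on an object; "newtons" is the grip in N (left out, the last holds). Time passes only in rows, so rows that repeat a pose let the fingers close, or fill a call up. It gives the time, the measured TCP pose, the force, the opening and the grip force at its end, in the units of the state.
- sense(): the state, without advancing time (a new reading comes with each control period).
- snapshot(name): name is "scene" or "top" or "wrist"; returns the picture (420x560x3 uint8, blue, green, red); there is no depth.
- camera_params(name): a dict with "vfov" (degrees; the focal length in pixels is half the picture's height over the tangent of half this angle, whatever the lens; pixels are square), "cx", "cy" (the principal point, pixels), "R" (3x3) and "t" (3): a world point X has camera coordinates R X + t. Camera axes: x right, y down, z forward; pixel columns grow to the right and rows downward; lengths in mm; the calibration is good to about 2 mm. A picture is of the moment at which its call begins: read the wrist's pose just before it. camera_params takes no time and is no camera call; for the wrist camera it gives the pose at the moment of the call.
- hand_in(): hands the job in; it is judged then, once.
Trained networks look in the newest picture that a camera, given by its name, has taken for a name from the list of things; names that differ only in an ending like _2 or _b are one class to them, and where a whole thing is asked for, a point or a joint stands for the part that bears it (a point fixed in the world has none). Each returns a list of dicts, best first, with "conf" (0 to 1); they miss things now and then, are a little off and sometimes report something else, mostly with a low value. They report only what shows in the picture. A call takes as long as a camera call.
- masks_of(camera, label): "pixels" (420x560 bool, what is visible of it) and "at" ([column, row] in pixels, amid what is visible of it).
- pinpoint(camera, label): "at" ([column, row] in pixels: a listed point, or the origin of a listed thing).
The state is a dict: "time": time; "joint_pos": joint angles; "qd": joint speeds; "joint_efforts": joint torques, N m; "tool_pos": TCP position; "tcp_rot": TCP orientation; "ft_force": force on the tool from outside, world axes, zero at the start; "wrist_torque": the same for the moment, N m; "finger_gap": finger opening in mm; "grip_force": force on a finger pad.
Only numpy, scipy, OpenCV 4.12 (cv2) and the standard library are available. Lean on these libraries where they do the work, as an engineer would, in place of code of your own. Each camera call takes 0.05 s, during which the arm holds its last target. There are 200 camera calls.

## Task

Lay the black tweezers across the tweezer rest to dry: in a free pair of notches, sloping up with their tips on the high side, bearing on both combs with about the same length out at each end, so the tips hang free over the paper. Then swing the wire bail over so that its sleeved bar lies on their tail and keeps them from slipping. Leave the other tweezers in the rest and the things round about where they are.

Things in the scene. Friction and masses are not known exactly. Their poses are not given: they have to be found in the camera images.
- tweezer_rest: Fixed tweezer rest, metal plate 200 x 158 mm, top 8 mm up, with two grey 5 mm combs across it. Origin: underside centre. +x runs level along the notches from the low comb (x -35, notch floors 32 mm up) to the high comb (x +35, floors 47 mm up); +y crosses them. Three pairs of notches at y -45, 0, +45, each 20 wide between teeth 8 high. White paper strip at x 47 to 93 below the tips.
- bail (a joint): Hinge of the wire bail on the low side of the rest, pivots at x -75, y +-65, 44 mm up in the rest's frame, arms 42 mm long. 0: leaning back away from the combs against its stop (as it starts); grows as it swings up and over toward the high comb; past about 0.5 it falls by itself; about 1.9 lying on tweezers in the notches, 2.0 its end stop.
- bail_bar (a point): Middle of the bail's level crossbar, a black rubber sleeve 8 mm thick and 122 mm long along the rest's y. At the start it stands 82 mm above the bench, at x -93 in the rest's frame; closed it lies over the low comb. A light push (under 1 N) toward the rest's +x moves it.
- tweezers_mid (a point): Centre of the black tweezers to be laid up, half-way up: 126 mm long, 14 mm wide across both arms at the middle (closed, rigid, 16 g), 10 mm high as they lie, loose on the bench. Own z up, own -y toward the pointed tips, +y to the tail. Take across the arms (own x). Lying well in the notches they slope about 0.18 rad, middle 44 mm above the bench.
- tweezers_tip (a point): Pointed tips of the black tweezers, 63 mm from their middle; here they are needle-fine, under 2 mm high.
- tweezers_tail (a point): Tail of the black tweezers, where the arms are joined, 63 mm from their middle; here they are 3 mm wide and the full 10 mm high.
- fine_mid (a point): Middle of the steel tweezers (118 x 14 x 10 mm) that already lie loose in the rest's notches at y -45, tips toward the high comb; to be left there.
- grid_box_mid (a point): Centre of a loose flat white grid box, 34 x 75 x 13 mm, on the bench; to be left alone.
- petri_small_mid (a point): Centre of a loose clear Petri dish, 55 mm across, 12 mm high, on the bench; to be left alone.

How it is judged (in metres and radians):
At the end, for the whole second after the job is handed in: Black tweezers at rest in the middle pair of notches or the pair at y +45, both ends within 10 mm of that line, lying on both comb floors (tip 56, tail 33 mm up, +-7 mm), tips 13 to 47 mm past the high comb; bail swung over onto the tails (joint above 1.8) (((y of tweezers_tip in the frame of tweezer_rest between 0.035 and 0.055 m and y of tweezers_tail in the frame of tweezer_rest between 0.035 and 0.055 m) or (y of tweezers_tip in the frame of tweezer_rest between -0.01 and 0.01 m and y of tweezers_tail in the frame of tweezer_rest between -0.01 and 0.01 m)) and x of tweezers_tip in the frame of tweezer_rest between 0.048 and 0.082 m and z of tweezers_tip in the frame of tweezer_rest between 0.049 and 0.063 m and z of tweezers_tail in the frame of tweezer_rest between 0.026 and 0.04 m and value of joint bail above 1.8 rad and linear speed of tweezers_black below 0.02 m/s and angular speed of tweezers_black below 0.2 rad/s); the robot touches nothing.
It fails at once if the steel tweezers are shifted by more than 20 mm (distance of fine_mid from where it was at the start of the episode above 0.02 m).
It fails at once if the grid box is shifted by more than 25 mm (distance of grid_box_mid from where it was at the start of the episode above 0.025 m).
It fails at once if the small Petri dish is shifted by more than 25 mm (distance of petri_small_mid from where it was at the start of the episode above 0.025 m).
It also fails if it takes over 43 s, if anything falls off the work surface, if the arm or the gripper's body presses on something with over 40 N, if the wrist force passes 120 N, or if a joint passes its speed limit or range.

## Working session

There is one attempt and no reset: what is moved stays moved. The work goes in short steps, Python scripts to look and compute and a tool call to move; the robot and the scene stay as the last step left them, time stands still between calls to the robot, and variables do not carry over. Pictures are saved under pics/ and viewed, at most 10 in all, crops included, and the job is handed in when it is done.

Besides the shell and the picture viewer there is one more tool, called as name([rows], argument=value, ...), one row to a line, values as JSON. step_arm: Moves the arm, as the interface text tells. Its arguments: {"type":"object","properties":{"targets":{"type":"array","items":{"type":"object","properties":{"angular":{"type":"array","items":{"type":"number","minimum":-1,"maximum":1}},"dp":{"type":"array","items":{"type":"number","minimum":-1,"maximum":1}},"fingers":{"type":"number"}}}},"newtons":{"type":"number"}},"required":["targets"]}

```bash
mkdir -p pics; ls; python3 - <<'E'
from bench import *
import cv2,numpy as np
s=sense();print({k:np.round(v,2).tolist() for k,v in s.items()})
for c in ("scene","top"):
    im=snapshot(c);cv2.imwrite(f"pics/{c}0.png",im)
    p=camera_params(c);print(c,p['vfov'],p['cx'],p['cy'],np.round(-np.array(p['R']).T@np.array(p['t'])))
    for l in ["tweezer_rest","bail_bar","tweezers_mid","tweezers_tip","tweezers_tail","fine_mid","grid_box_mid","petri_small_mid"]:
        print(l,[(np.round(d['at'],1).tolist(),round(d['conf'],2)) for d in pinpoint(c,l)][:3])
E
```

```text
pics
{'time': 0.0, 'joint_pos': [-68.61, 7.51, 85.33, 0.0, 87.26, -4.89], 'qd': [-0.1, 0.03, 0.01, 0.02, 0.04, 0.05], 'joint_efforts': [-0.0, -56.94, -50.06, -0.0, 0.01, 0.0], 'tool_pos': [265.54, -537.45, 230.26], 'tcp_rot': [-179.9, -0.01, 26.29], 'ft_force': [0.48, -0.29, 0.74], 'wrist_torque': [-0.05, -0.01, -0.05], 'grip_force': 0.0, 'finger_gap': 85.39}
scene 51.819756487711565 279.2539152893119 208.22828177520415 [146. 619. 817.]
tweezer_rest [([234.3, 272.0], 0.63)]
bail_bar [([263.9, 224.0], 0.65)]
tweezers_mid [([321.5, 181.6], 0.6), ([220.8, 245.1], 0.19)]
tweezers_tip [([316.1, 197.1], 0.63)]
tweezers_tail [([327.8, 164.9], 0.53)]
fine_mid [([223.4, 245.6], 0.74)]
grid_box_mid [([252.9, 178.1], 0.81)]
petri_small_mid [([273.3, 324.3], 0.87)]
top 43.398267087912814 280.48433344129296 211.9080211538633 [ 399.   46. 1297.]
tweezer_rest [([209.8, 212.2], 0.88)]
bail_bar [([248.5, 217.6], 0.51)]
tweezers_mid [([347.4, 224.2], 0.52)]
tweezers_tip []
tweezers_tail [([373.2, 217.0], 0.62)]
fine_mid [([213.0, 192.9], 0.46)]
grid_box_mid [([314.6, 161.0], 0.94)]
petri_small_mid []
```

```bash
python3 - <<'E'
import cv2
for c in ("scene","top"):
    im=cv2.imread(f"pics/{c}0.png"); cv2.imwrite(f"pics/{c}0c.png",cv2.resize(im[110:350,130:430],(750,600),interpolation=cv2.INTER_CUBIC))
E
```

```text
(no output)
```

View pics/scene0c.png

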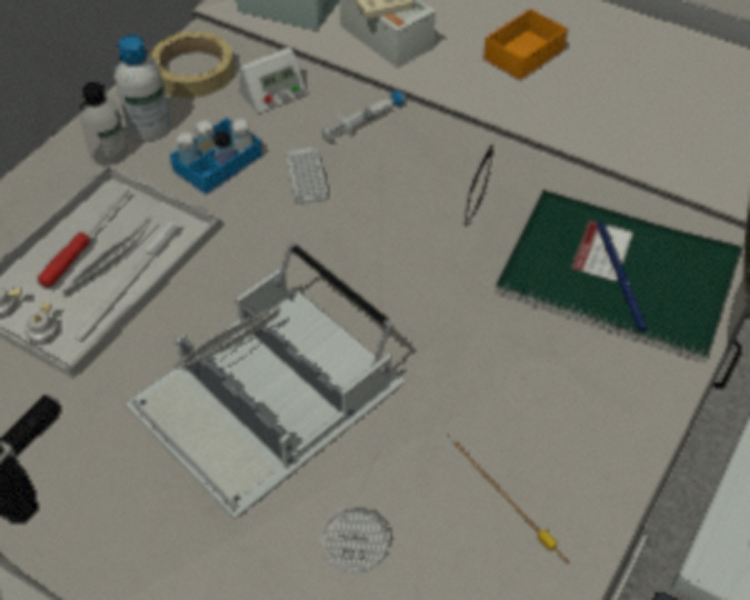

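View pics/top0c.png

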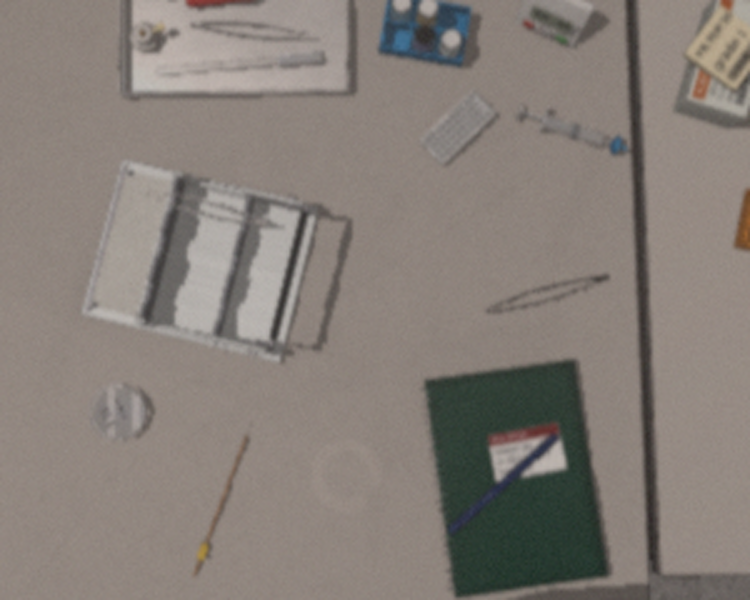

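The scene view shows the rest with steel tweezers in the far notch (crop ~235,335), the bail leaning back on its right and the black tweezers at crop (480,185). The top view has the black tweezers at crop (548,293), tail to the right, and the rest's +x pointing image-left.

```bash
cat > h.py <<'E'
from bench import *
import cv2,numpy as np
from scipy.spatial.transform import Rotation as Rn
def ray(c,px,z,p=None):
    p=p or camera_params(c);R=np.array(p['R']);C=-R.T@np.array(p['t'])
    f=210/np.tan(np.radians(p['vfov']/2));px=np.atleast_2d(np.array(px,float))
    d=np.c_[(px[:,0]-p['cx'])/f,(px[:,1]-p['cy'])/f,np.ones(len(px))]@R
    return C+d*((np.array(z)-C[2])/d[:,2])[:,None]
def proj(p,X):
    q=np.atleast_2d(X)@np.array(p['R']).T+np.array(p['t']);f=210/np.tan(np.radians(p['vfov']/2))
    return np.c_[p['cx']+f*q[:,0]/q[:,2],p['cy']+f*q[:,1]/q[:,2]]
def mask(c,l):
    m=masks_of(c,l); return (m[0]['pixels'],m[0]['conf'],m[0]['at']) if m else None
E
python3 - <<'E'
from h import *
for c in("scene","top"):
    snapshot(c)
    m=mask(c,"tweezers_mid")
    if m:
        v,u=np.nonzero(m[0]);X=ray(c,np.c_[u,v],5)[:,:2];mu=X.mean(0);w,V=np.linalg.eigh(np.cov((X-mu).T));a=V[:,1];t=(X-mu)@a
        print(c,"twz",m[1],len(u),mu,np.degrees(np.arctan2(a[1],a[0])),mu+a*t.min(),mu+a*t.max())
    m=mask(c,"tweezer_rest")
    if m:
        k=cv2.morphologyEx(m[0].astype(np.uint8),cv2.MORPH_CLOSE,np.ones((5,5)))
        ct=max(cv2.findContours(k,0,2)[0],key=cv2.contourArea)
        X=ray(c,ct[:,0,:],8)[:,:2].astype(np.float32);r=cv2.minAreaRect(X);print(c,"rest",m[1],r,cv2.boxPoints(r).tolist())
    for l,z in [("tweezer_rest",0),("bail_bar",82),("tweezers_mid",5),("tweezers_tip",1),("tweezers_tail",5),("fine_mid",44),("grid_box_mid",6),("petri_small_mid",6)]:
        d=pinpoint(c,l)
        if d: print(l,ray(c,d[0]['at'],z)[0].round(1))
print(sense()['time'])
E
```

```text
scene rest 0.71 ((539.2374877929688, 187.17440795898438), (207.53807067871094, 186.84913635253906), 75.25175476074219) [[422.4742126464844, 110.60749053955078], [603.1672973632812, 63.040870666503906], [656.000732421875, 263.7413330078125], [475.30767822265625, 311.3079528808594]]
tweezer_rest [528.8 198.3   0. ]
bail_bar [448.7 -27.1  82. ]
tweezers_mid [ 490.5 -150.2    5. ]
tweezers_tip [ 504.3 -212.1    1. ]
tweezers_tail [ 504.1 -215.8    5. ]
fine_mid [566.1 182.7  44. ]
grid_box_mid [666.8 -60.9   6. ]
petri_small_mid [379.8 267.3   6. ]
top twz 0.57 6 [ 510.55122145 -200.46066804] 89.69222884178332 [ 510.53770927 -202.97611923] [ 510.56473058 -197.94578381]
top rest 0.56 ((536.34375, 191.6326446533203), (200.21104431152344, 159.1944580078125), 75.20548248291016) [[433.8230895996094, 115.17124938964844], [587.7399291992188, 74.52043151855469], [638.8643798828125, 268.09405517578125], [484.94757080078125, 308.744873046875]]
tweezer_rest [534.2 200.2   0. ]
bail_bar [515.5  98.3  82. ]
tweezers_mid [532.9 194.9   5. ]
tweezers_tail [ 512.9 -210.7    5. ]
fine_mid [581.9 184.2  44. ]
grid_box_mid [663.1 -65.6   6. ]
petri_small_mid [388.4 265.3   6. ]
2.0
```

```bash
python3 - <<'E'
from h import *
for c,(u0,u1,v0,v1) in {"top":(318,382,212,242),"scene":(312,334,164,204)}.items():
    im=cv2.imread(f"pics/{c}0.png").astype(int).sum(2)/3;g=im[v0:v1,u0:u1];bg=np.median(g)
    k=(g<bg-25).astype(np.uint8);n,lb,st,_=cv2.connectedComponentsWithStats(k,connectivity=8);print(bg,st[1:].tolist())
    v,u=np.nonzero(k);X=ray(c,np.c_[u+u0,v+v0],4)[:,:2];mu=X.mean(0);w,V=np.linalg.eigh(np.cov((X-mu).T));a=V[:,1];a*=np.sign(a[1]);t=(X-mu)@a
    lo,hi=t.min(),t.max();print(c,"ang",np.degrees(np.arctan2(a[1],a[0])),"len",hi-lo,"mid",mu+a*(lo+hi)/2,"tail",mu+a*lo,"tip",mu+a*hi)
E
```

```text
131.33333333333334 [[47, 8, 9, 3, 21], [37, 11, 2, 1, 2], [41, 10, 1, 1, 1], [27, 12, 8, 3, 9], [46, 12, 1, 2, 2], [21, 15, 2, 1, 2], [25, 14, 1, 1, 1], [41, 14, 2, 1, 2], [15, 16, 5, 3, 6], [33, 16, 5, 2, 5], [7, 19, 6, 4, 12], [26, 19, 2, 1, 2], [16, 21, 2, 1, 2], [21, 20, 2, 1, 2]]
top ang 104.66679110860936 len 124.06747444589291 mid [ 495.9725885  -150.60666776] tail [ 511.67936137 -210.61901516] tip [480.26581563 -90.59432036]
124.66666666666667 [[19, 0, 3, 2, 4], [4, 4, 12, 33, 108]]
scene ang 104.41719835028508 len 149.75907915992374 mid [ 493.49599271 -160.22286185] tail [ 512.13954641 -232.74433007] tip [474.85243901 -87.70139363]
```

step_arm([
  {"dp": [0.94, -0.617, 0.2], "angular": [0, 0, -0.435], "fingers": 0.5},
  {"dp": [0.94, -0.617, 0.2], "angular": [0, 0, -0.435], "fingers": 0.5},
  {"dp": [0.94, -0.617, 0.2], "angular": [0, 0, -0.435], "fingers": 0.5},
  {"dp": [0.94, -0.617, 0.2], "angular": [0, 0, -0.435], "fingers": 0.5},
  {"dp": [0.94, -0.617, 0.2], "angular": [0, 0, -0.435], "fingers": 0.5},
  {"dp": [0.94, -0.617, 0.2], "angular": [0, 0, -0.435], "fingers": 0.5},
  {"dp": [0.94, -0.617, 0.2], "angular": [0, 0, -0.435], "fingers": 0.5},
  {"dp": [0.94, -0.617, 0.2], "angular": [0, 0, -0.435], "fingers": 0.5},
])

```text
time: 3.0
tool_pos: [379.7, -344.0, 191.4]
tcp_rot: [180.0, 0.0, 104.8]
ft_force: [-0.1, -0.2, 0.9]
finger_gap: 42.6
grip_force: 0.0
```

```bash
cat >> h.py <<'E'
def go(X,rpy):
    "scaled dp and angular from the measured pose to TCP X, rpy"
    s=sense();R=Rn.from_euler('xyz',s['tcp_rot'],degrees=True);T=Rn.from_euler('xyz',rpy,degrees=True)
    print('t',round(s['time'],2),'at',np.round(s['tool_pos'],1),np.round(s['tcp_rot'],1),'gap',round(s['finger_gap'],1),'F',np.round(s['ft_force'],1),'grip',round(s['grip_force'],1))
    print('dp',(R.inv().apply(np.array(X)-s['tool_pos'])/200).round(3),'ang',((R.inv()*T).as_rotvec()/np.pi).round(4))
E
python3 -c "
from h import *
go([494,-150,150],[180,0,104.6])"
```

```text
t 3.0 at [ 379.7 -344.   191.4] [180.    0.  104.8] gap 42.6 F [-0.1 -0.2  0.9] grip 0.0
dp [0.792 0.8   0.207] ang [0.     0.0001 0.0012]
```

step_arm([
  {"dp": [0.79, 0.8, 0.2], "angular": [0, 0, 0], "fingers": 0.5},
  {"dp": [0.79, 0.8, 0.2], "angular": [0, 0, 0], "fingers": 0.5},
  {"dp": [0.79, 0.8, 0.2], "angular": [0, 0, 0], "fingers": 0.5},
  {"dp": [0.79, 0.8, 0.2], "angular": [0, 0, 0], "fingers": 0.5},
  {"dp": [0.79, 0.8, 0.2], "angular": [0, 0, 0], "fingers": 0.5},
  {"dp": [0.79, 0.8, 0.2], "angular": [0, 0, 0], "fingers": 0.5},
  {"dp": [0.79, 0.8, 0.2], "angular": [0, 0, 0], "fingers": 0.5},
  {"dp": [0.79, 0.8, 0.2], "angular": [0, 0, 0], "fingers": 0.5},
])

```text
time: 4.0
tool_pos: [494.5, -151.9, 151.6]
tcp_rot: [180.0, 0.0, 104.5]
ft_force: [0.1, -0.6, 0.3]
finger_gap: 42.4
grip_force: 0.0
```

```bash
python3 - <<'E'
from h import *
p=camera_params("wrist");im=snapshot("wrist");cv2.imwrite("pics/w1.png",im)
for l,z in [("tweezers_mid",5),("tweezers_tip",1),("tweezers_tail",5)]:
    for d in pinpoint("wrist",l)[:2]: print(l,d['at'],round(d['conf'],2),ray("wrist",d['at'],z,p)[0].round(1))
m=mask("wrist","tweezers_mid")
if m:
    v,u=np.nonzero(m[0]);X=ray("wrist",np.c_[u,v],5,p)[:,:2];mu=X.mean(0);w,V=np.linalg.eigh(np.cov((X-mu).T));a=V[:,1]*np.sign(V[1,1]);t=(X-mu)@a
    print(m[1],len(u),mu,np.degrees(np.arctan2(a[1],a[0])),mu+a*t.min(),mu+a*t.max(),mu+a*(t.min()+t.max())/2)
E
```

```text
tweezers_mid [277.6, 189.3] 0.83 [ 493.5 -147.4    5. ]
tweezers_tip [275.4, 125.6] 0.88 [476.2 -88.9   1. ]
tweezers_tail [276.2, 251.8] 0.72 [ 508.9 -212.8    5. ]
0.75 201 [ 500.01468438 -176.07652102] 103.7622560863429 [ 509.04507898 -212.94653527] [479.04122479 -90.44440991] [ 494.04315189 -151.69547259]
```

View pics/w1.png

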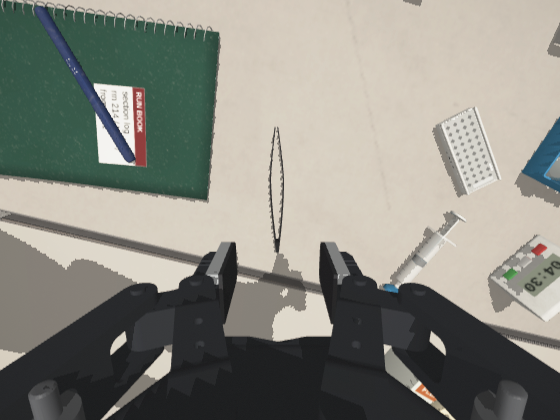

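The wrist view shows the tweezers upright at column 277, tip row 126 and tail row 251, agreeing with the network (mid ≈ (493.3,-150.5), 104.7°).

```bash
python3 -c "
from h import *
go([493.3,-150.5,3],[180,0,104.7])"
```

```text
t 4.25 at [ 494.6 -151.1  151.4] [180.    0.  104.6] gap 42.9 F [-1.2  0.3 -0.5] grip 0.0
dp [ 0.005 -0.006  0.742] ang [ 0.      0.     -0.0008]
```

step_arm([
  {"dp": [0.005, -0.006, 0.25], "angular": [0, 0, 0], "fingers": 0.6},
  {"dp": [0.005, -0.006, 0.48], "angular": [0, 0, 0], "fingers": 0.6},
  {"dp": [0.005, -0.006, 0.65], "angular": [0, 0, 0], "fingers": 0.6},
  {"dp": [0.005, -0.006, 0.735], "angular": [0, 0, 0], "fingers": 0.6},
  {"dp": [0.005, -0.006, 0.735], "angular": [0, 0, 0], "fingers": 0.6},
  {"dp": [0.005, -0.006, 0.735], "angular": [0, 0, 0], "fingers": 1},
  {"dp": [0.005, -0.006, 0.735], "angular": [0, 0, 0], "fingers": 1},
  {"dp": [0.005, -0.006, 0.735], "angular": [0, 0, 0], "fingers": 1},
], newtons=30)

```text
time: 5.25
tool_pos: [494.8, -150.8, 6.0]
tcp_rot: [179.8, 0.1, 104.6]
ft_force: [-0.4, -0.6, 5.2]
finger_gap: 12.4
grip_force: 29.6
```

```bash
python3 -c "
from h import *
go([493.3,-150.5,130],[180,0,75.2])"
```

```text
t 5.25 at [ 494.8 -150.8    6. ] [1.798e+02 1.000e-01 1.046e+02] gap 12.4 F [-0.4 -0.6  5.2] grip 29.6
dp [ 0.002 -0.005 -0.62 ] ang [0.001  0.0004 0.1633]
```

step_arm([
  {"dp": [0, 0, -0.15], "angular": [0, 0, 0], "fingers": 1},
  {"dp": [0, 0, -0.4], "angular": [0, 0, 0], "fingers": 1},
  {"dp": [0.15, 0, -0.65], "angular": [0, 0, 0.04], "fingers": 1},
  {"dp": [0.35, -0.02, -0.72], "angular": [0, 0, 0.08], "fingers": 1},
  {"dp": [0.55, -0.04, -0.72], "angular": [0, 0, 0.12], "fingers": 1},
  {"dp": [0.75, -0.06, -0.72], "angular": [0, 0, 0.163], "fingers": 1},
  {"dp": [0.9, -0.08, -0.72], "angular": [0, 0, 0.163], "fingers": 1},
  {"dp": [0.95, -0.1, -0.72], "angular": [0, 0, 0.163], "fingers": 1},
])

```text
time: 6.25
tool_pos: [425.6, 29.9, 148.6]
tcp_rot: [180.0, -0.0, 75.4]
ft_force: [-0.5, -1.0, -0.1]
finger_gap: 12.0
grip_force: 29.5
```

```bash
python3 -c "
from h import *
go([536,190,150],[180,-10.3,75.2])"
```

```text
t 6.25 at [425.6  29.9 148.6] [180.   -0.   75.4] gap 12.0 F [-0.5 -1.  -0.1] grip 29.5
dp [ 0.914  0.332 -0.007] ang [0.0001 0.0571 0.0009]
```

```bash
python3 - <<'E'
from h import *
p=camera_params("wrist");im=snapshot("wrist");cv2.imwrite("pics/w2.png",im)
print(-np.array(p['R']).T@np.array(p['t']))
for l,z in [("tweezer_rest",0),("bail_bar",82),("fine_mid",44),("tweezers_tip",148),("tweezers_tail",148),("tweezers_mid",148)]:
    for d in pinpoint("wrist",l)[:1]: print(l,d['at'],round(d['conf'],2),ray("wrist",d['at'],z,p)[0].round(1))
th=np.radians(75.2);A=np.array([[np.cos(th),-np.sin(th),0],[np.sin(th),np.cos(th),0],[0,0,1]]);C=np.array([536,192,0])
P=np.array([[x,y,8] for x in(-100,100) for y in(-79,79)]+[[x,y,z] for x,z in((-35,40),(35,55)) for y in(-55,-35,-10,10,35,55)]+[[-93,y,82] for y in (-61,61)])
q=proj(p,P@A.T+C);print(q.round(0).tolist())
for a,b in q: cv2.circle(im,(int(a),int(b)),2,(0,0,255),-1)
cv2.imwrite("pics/w2o.png",im)
E
```

```text
[442.08337725  93.61015215 291.48361029]
bail_bar [371.6, 90.5] 0.94 [508.1  99.4  82. ]
tweezers_tip [279.4, 129.0] 0.85 [442.7  91.8 148. ]
tweezers_mid [276.4, 252.9] 0.89 [425.5  31.7 148. ]
[[437.0, 104.0], [262.0, 104.0], [477.0, -186.0], [259.0, -187.0], [440.0, 9.0], [413.0, 9.0], [379.0, 8.0], [352.0, 8.0], [319.0, 8.0], [292.0, 8.0], [468.0, -126.0], [437.0, -127.0], [397.0, -127.0], [366.0, -127.0], [326.0, -127.0], [295.0, -127.0], [470.0, 85.0], [284.0, 84.0]]
```

View pics/w2o.png

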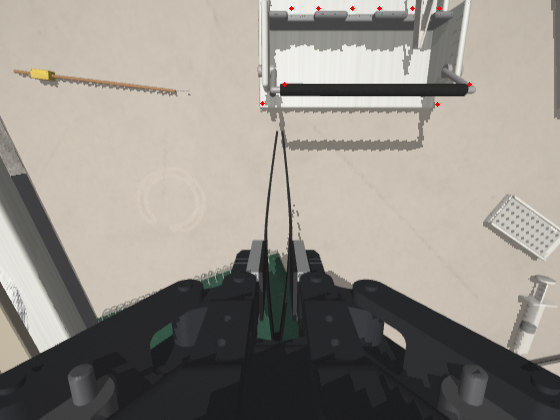

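```bash
python3 -c "
from h import *
go([516.7,130.5,150],[180,0,75.2])"
```

```text
t 6.6 at [426.4  27.9 148.3] [180.    0.   75.2] gap 12.1 F [-0.2 -0.7  0.9] grip 29.5
dp [ 0.612  0.305 -0.008] ang [ 0.      0.     -0.0001]
```

step_arm([
  {"dp": [0.15, 0.075, 0], "angular": [0, 0, 0], "fingers": 1},
  {"dp": [0.3, 0.15, 0], "angular": [0, 0, 0], "fingers": 1},
  {"dp": [0.45, 0.22, 0], "angular": [0, 0, 0], "fingers": 1},
  {"dp": [0.57, 0.28, 0], "angular": [0, 0, 0], "fingers": 1},
  {"dp": [0.61, 0.305, 0], "angular": [0, 0, 0], "fingers": 1},
  {"dp": [0.61, 0.305, 0], "angular": [0, 0, 0], "fingers": 1},
  {"dp": [0.61, 0.305, 0], "angular": [0, 0, 0], "fingers": 1},
  {"dp": [0.61, 0.305, 0], "angular": [0, 0, 0], "fingers": 1},
])

```text
time: 7.6
tool_pos: [515.8, 130.4, 148.3]
tcp_rot: [-180.0, 0.0, 75.2]
ft_force: [-0.0, 0.1, -0.4]
finger_gap: 12.1
grip_force: 29.5
```

```bash
python3 - <<'E'
from h import *
p=camera_params("wrist");im=snapshot("wrist");cv2.imwrite("pics/w3.png",im)
for l,z in [("tweezer_rest",0),("bail_bar",82),("fine_mid",44),("tweezers_tip",148),("tweezers_mid",148)]:
    for d in pinpoint("wrist",l)[:1]: print(l,d['at'],round(d['conf'],2),ray("wrist",d['at'],z,p)[0].round(1))
th=np.radians(75.2);A=np.array([[np.cos(th),-np.sin(th),0],[np.sin(th),np.cos(th),0],[0,0,1]]);C=np.array([532,188.5,0])
P=np.array([[x,y,8] for x in(-100,100) for y in(-79,79)]+[[x,y,z] for x,z in((-35,40),(35,55)) for y in(-55,-35,-10,10,35,55)]+[[-93,y,82] for y in (-61,61)])
q=proj(p,P@A.T+C);print(q.round(0).tolist())
for a,b in q: cv2.circle(im,(int(a),int(b)),2,(0,0,255),-1)
cv2.imwrite("pics/w3o.png",im);go([532,188.5,150],[180,-10.3,75.2])
E
```

```text
tweezer_rest [277.8, 131.3] 0.89 [531.7 188.8   0. ]
bail_bar [278.7, 256.4] 0.97 [509.  100.5  82. ]
fine_mid [333.9, 129.1] 0.6 [575.9 179.7  44. ]
tweezers_tip [280.1, 129.6] 0.85 [533.4 192.  148. ]
tweezers_mid [278.6, 252.3] 0.57 [517.  132.3 148. ]
[[356.0, 234.0], [200.0, 234.0], [373.0, 8.0], [184.0, 8.0], [343.0, 175.0], [319.0, 175.0], [290.0, 175.0], [267.0, 175.0], [237.0, 175.0], [214.0, 175.0], [353.0, 84.0], [326.0, 84.0], [292.0, 84.0], [265.0, 84.0], [231.0, 84.0], [204.0, 84.0], [358.0, 259.0], [199.0, 259.0]]
t 7.9 at [516.1 131.  148.4] [180.   -0.   75.2] gap 12.1 F [ 0.8 -0.1 -0.1] grip 29.5
dp [ 0.298  0.004 -0.008] ang [0.     0.0572 0.0002]
```

View pics/w3o.png

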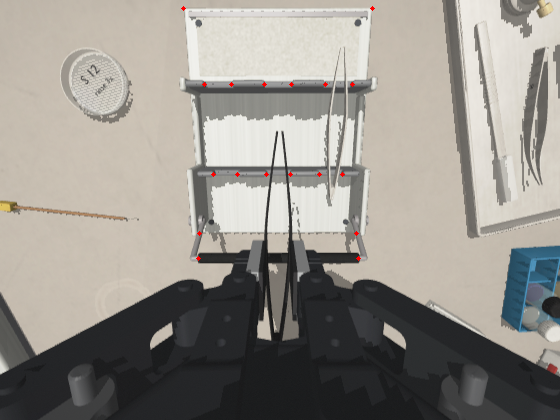

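The overlay dots land on the plate corners, teeth and bar ends, so the rest is at (532,188.5), yaw 75.2°. The held tweezers (tip (280,130), tail (278,338)) run down the middle notch line at column 278.

step_arm([
  {"dp": [0.12, 0.004, 0], "angular": [0, 0.028, 0], "fingers": 1},
  {"dp": [0.24, 0.004, 0], "angular": [0, 0.0572, 0], "fingers": 1},
  {"dp": [0.303, 0.004, 0], "angular": [0, 0.0572, 0], "fingers": 1},
  {"dp": [0.303, 0.004, 0.1], "angular": [0, 0.0572, 0], "fingers": 1},
  {"dp": [0.303, 0.004, 0.2], "angular": [0, 0.0572, 0], "fingers": 1},
  {"dp": [0.303, 0.004, 0.3], "angular": [0, 0.0572, 0], "fingers": 1},
  {"dp": [0.303, 0.004, 0.38], "angular": [0, 0.0572, 0], "fingers": 1},
  {"dp": [0.303, 0.004, 0.38], "angular": [0, 0.0572, 0], "fingers": 1},
])

```text
time: 8.9
tool_pos: [530.6, 189.2, 69.8]
tcp_rot: [-179.8, -10.2, 75.2]
ft_force: [0.2, 0.0, 0.4]
finger_gap: 12.0
grip_force: 29.5
```

```bash
python3 - <<'E'
from h import *
go([532.3,189.5,46],[180,-10.3,75.2])
p=camera_params("wrist");im=snapshot("wrist");cv2.imwrite("pics/w4.png",im)
for l in ["tweezers_tip","tweezers_mid","tweezers_tail"]:
    for d in pinpoint("wrist",l)[:1]: print(l,d['at'],round(d['conf'],2))
E
```

```text
t 8.9 at [530.6 189.2  69.8] [-179.8  -10.2   75.2] gap 12.0 F [0.2 0.  0.4] grip 29.5
dp [-0.017  0.008  0.118] ang [-0.0012  0.0008  0.0002]
tweezers_tip [279.8, 131.8] 0.73
tweezers_mid [278.4, 252.9] 0.64
```

View pics/w4.png

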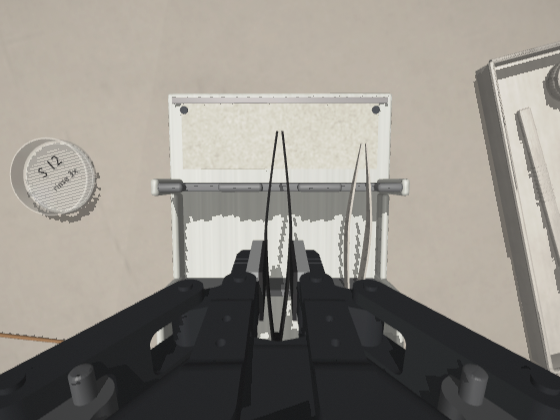

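The tweezers (column 279) sit centred over the middle gap between teeth (262–291) on the high comb. I'll lower them straight down.

step_arm([
  {"dp": [-0.003, 0.004, 0.02], "angular": [0, 0, 0], "fingers": 1},
  {"dp": [-0.006, 0.004, 0.04], "angular": [0, 0, 0], "fingers": 1},
  {"dp": [-0.009, 0.004, 0.06], "angular": [0, 0, 0], "fingers": 1},
  {"dp": [-0.012, 0.004, 0.08], "angular": [0, 0, 0], "fingers": 1},
  {"dp": [-0.015, 0.004, 0.1], "angular": [0, 0, 0], "fingers": 1},
  {"dp": [-0.017, 0.004, 0.115], "angular": [0, 0, 0], "fingers": 1},
  {"dp": [-0.017, 0.004, 0.115], "angular": [0, 0, 0], "fingers": 1},
  {"dp": [-0.017, 0.004, 0.115], "angular": [0, 0, 0], "fingers": 1},
])

```text
time: 10.1
tool_pos: [533.4, 190.1, 49.2]
tcp_rot: [180.0, -10.3, 75.2]
ft_force: [-0.3, -0.7, -0.3]
finger_gap: 12.0
grip_force: 29.5
```

```bash
python3 - <<'E'
from h import *
go([532.3,189.5,45],[180,-10.3,75.2])
E
```

```text
t 10.1 at [533.4 190.1  49.2] [180.  -10.3  75.2] gap 12.0 F [-0.3 -0.7 -0.3] grip 29.5
dp [-0.008 -0.005  0.02 ] ang [ 0.     -0.      0.0003]
```

step_arm([
  {"dp": [-0.002, -0.003, 0.005], "angular": [0, 0, 0], "fingers": 1},
  {"dp": [-0.003, -0.003, 0.009], "angular": [0, 0, 0], "fingers": 1},
  {"dp": [-0.004, -0.003, 0.013], "angular": [0, 0, 0], "fingers": 1},
  {"dp": [-0.005, -0.003, 0.017], "angular": [0, 0, 0], "fingers": 1},
  {"dp": [-0.005, -0.003, 0.02], "angular": [0, 0, 0], "fingers": 1},
  {"dp": [-0.005, -0.003, 0.02], "angular": [0, 0, 0], "fingers": 1},
  {"dp": [-0.005, -0.003, 0.02], "angular": [0, 0, 0], "fingers": 1},
  {"dp": [-0.005, -0.003, 0.02], "angular": [0, 0, 0], "fingers": 1},
])

```text
time: 11.1
tool_pos: [532.7, 189.9, 45.0]
tcp_rot: [180.0, -10.3, 75.2]
ft_force: [-1.9, -0.0, 0.7]
finger_gap: 12.2
grip_force: 29.6
```

step_arm([
  {"dp": [0, 0, 0.005], "angular": [0, 0, 0], "fingers": 1},
  {"dp": [0, 0, 0.005], "angular": [0, 0, 0], "fingers": 0.84},
  {"dp": [0, 0, 0.005], "angular": [0, 0, 0], "fingers": 0.8},
  {"dp": [0, 0, 0.005], "angular": [0, 0, 0], "fingers": 0.72},
  {"dp": [0, 0, 0.005], "angular": [0, 0, 0], "fingers": 0.7},
  {"dp": [0, 0, 0.005], "angular": [0, 0, 0], "fingers": 0.7},
  {"dp": [0, 0, 0.005], "angular": [0, 0, 0], "fingers": 0.7},
  {"dp": [0, 0, 0.005], "angular": [0, 0, 0], "fingers": 0.7},
])

```text
time: 12.1
tool_pos: [532.8, 190.1, 44.0]
tcp_rot: [180.0, -10.3, 75.3]
ft_force: [0.2, -0.0, -0.0]
finger_gap: 25.4
grip_force: 0.0
```

```bash
python3 - <<'E'
from h import *
s=sense();print(s['finger_gap'],s['ft_force'],s['tool_pos'])
p=camera_params("wrist");im=snapshot("wrist")
for l,z in [("tweezers_tip",56),("tweezers_mid",44),("fine_mid",44)]:
    for d in pinpoint("wrist",l)[:1]:
        X=ray("wrist",d['at'],z,p)[0];th=np.radians(75.2);r=X[:2]-[532,188.5];print(l,d['at'],round(d['conf'],2),"rest xy",r@[np.cos(th),np.sin(th)],r@[-np.sin(th),np.cos(th)])
go(s['tool_pos']+[0,0,100],[180,0,75.2])
E
```

```text
25.42668535275542 [ 0.20928304 -0.02477565 -0.01320819] [532.75106282 190.13951739  44.00638326]
tweezers_tip [281.2, 131.0] 0.69 rest xy 64.00338035280075 -1.99293612356555
tweezers_mid [278.4, 254.1] 0.77 rest xy 2.974694722719514 -0.8019021317428522
fine_mid [363.3, 256.7] 0.78 rest xy 1.6180366303972298 -45.06339133004215
t 12.3 at [532.7 190.1  44. ] [-180.   -10.3   75.2] gap 25.8 F [ 0.3 -0.4 -0.6] grip 0.0
dp [ 0.09   0.    -0.492] ang [-0.     -0.0572  0.0003]
```

step_arm([
  {"dp": [0.018, 0, -0.098], "angular": [0, 0, 0], "fingers": 0.7},
  {"dp": [0.054, 0, -0.295], "angular": [0, 0, 0], "fingers": 0.7},
  {"dp": [0.09, 0, -0.492], "angular": [0, 0, 0], "fingers": 0.7},
  {"dp": [-0.083, 0, -0.523], "angular": [0, -0.0286, 0], "fingers": 1},
  {"dp": [-0.279, 0, -0.559], "angular": [0, -0.0572, 0], "fingers": 1},
  {"dp": [-0.476, 0, -0.595], "angular": [0, -0.0572, 0], "fingers": 1},
  {"dp": [-0.604, 0, -0.618], "angular": [0, -0.0572, 0], "fingers": 1},
  {"dp": [-0.604, 0, -0.618], "angular": [0, -0.0572, 0], "fingers": 1},
])

```text
time: 13.3
tool_pos: [496.6, 52.6, 144.0]
tcp_rot: [180.0, 0.0, 75.1]
ft_force: [0.7, 0.2, 0.4]
finger_gap: -0.0
grip_force: 0.0
```

```bash
python3 - <<'E'
from h import *
p=camera_params("wrist");im=snapshot("wrist");cv2.imwrite("pics/w5.png",im)
th=np.radians(75.2)
for l,z in [("tweezers_tip",56),("tweezers_mid",44),("tweezers_tail",33),("fine_mid",44),("bail_bar",82)]:
    for d in pinpoint("wrist",l)[:1]:
        X=ray("wrist",d['at'],z,p)[0];r=X[:2]-[532,188.5];print(l,np.round(d['at']),round(d['conf'],2),"rest xy",r@[np.cos(th),np.sin(th)],r@[-np.sin(th),np.cos(th)])
go([496.2,53.1,70],[180,0,75.2])
E
```

```text
tweezers_mid [276. 106.] 0.67 rest xy -59.979583590263935 0.10129686777200125
tweezers_tail [277. 105.] 0.89 rest xy -58.702823266391356 -0.35864605920231135
fine_mid [341.  12.] 0.55 rest xy 3.947669687650868 -46.19182250520742
bail_bar [273. 152.] 0.96 rest xy -92.2790355699718 2.32627539929924
t 13.6 at [496.9  54.6 144. ] [-180.    -0.    75.3] gap -0.1 F [ 0.5  0.3 -0.1] grip 0.0
dp [-0.008 -0.002  0.37 ] ang [-0.     -0.0001  0.0006]
```

View pics/w5.png

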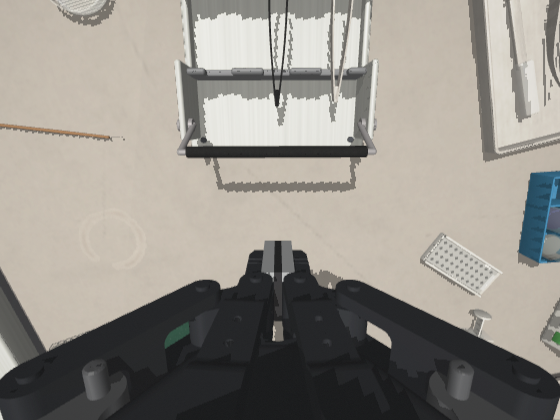

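The tweezers lie in the middle notch, tail at (277,105), and the bar is at row 152 ahead of the shut fingers. Next I'll go down behind the bar.

step_arm([
  {"dp": [0, 0, 0.12], "angular": [0, 0, 0], "fingers": 1},
  {"dp": [0, 0, 0.25], "angular": [0, 0, 0], "fingers": 1},
  {"dp": [0, 0, 0.35], "angular": [0, 0, 0], "fingers": 1},
  {"dp": [0, 0, 0.37], "angular": [0, 0, 0], "fingers": 1},
  {"dp": [0.05, 0, 0.37], "angular": [0, 0, 0], "fingers": 1},
  {"dp": [0.1, 0, 0.37], "angular": [0, 0, 0], "fingers": 1},
  {"dp": [0.13, 0, 0.37], "angular": [0, 0, 0], "fingers": 1},
  {"dp": [0.13, 0, 0.37], "angular": [0, 0, 0], "fingers": 1},
])

```text
time: 14.6
tool_pos: [503.9, 79.6, 70.5]
tcp_rot: [179.9, -0.0, 75.3]
ft_force: [-0.3, 0.5, 0.3]
finger_gap: -0.2
grip_force: 0.0
```

step_arm([
  {"dp": [0.025, 0, 0], "angular": [0, 0, 0], "fingers": 1},
  {"dp": [0.05, 0, 0], "angular": [0, 0, 0], "fingers": 1},
  {"dp": [0.075, 0, 0], "angular": [0, 0, 0], "fingers": 1},
  {"dp": [0.1, 0, 0], "angular": [0, 0, 0], "fingers": 1},
  {"dp": [0.125, 0, 0], "angular": [0, 0, 0], "fingers": 1},
  {"dp": [0.15, 0, 0], "angular": [0, 0, 0], "fingers": 1},
  {"dp": [0.165, 0, 0], "angular": [0, 0, 0], "fingers": 1},
  {"dp": [0.165, 0, 0], "angular": [0, 0, 0], "fingers": 1},
])

```text
time: 15.6
tool_pos: [511.8, 111.1, 70.0]
tcp_rot: [-180.0, 0.0, 75.3]
ft_force: [0.7, -0.9, -0.2]
finger_gap: -0.2
grip_force: 0.0
```

```bash
python3 - <<'E'
from h import *
go([488,24,150],[180,0,75.2])
p=camera_params("wrist");im=snapshot("wrist");cv2.imwrite("pics/w6.png",im)
for l in ["bail_bar","tweezers_tip"]: print(l,[(np.round(d['at']),round(d['conf'],2)) for d in pinpoint("wrist",l)[:1]])
E
```

```text
t 15.6 at [511.8 111.1  70. ] [-180.     0.    75.3] gap -0.2 F [ 0.7 -0.9 -0.2] grip 0.0
dp [-0.451 -0.005 -0.4  ] ang [-0.      0.      0.0004]
bail_bar [(array([278., 161.]), 0.8)]
tweezers_tip [(array([365.,  92.]), 0.18)]
```

View pics/w6.png

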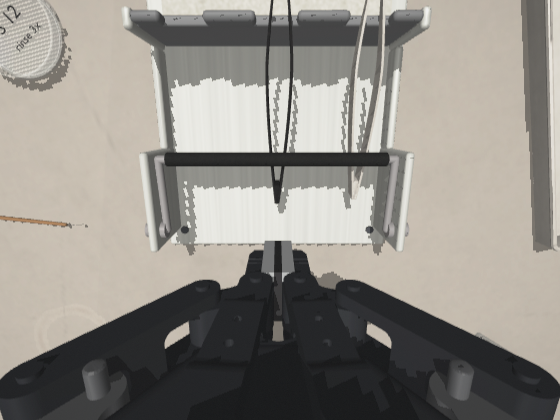

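The bail lies over the low comb, its bar at row 160, across both tails. I'll back off and check.

step_arm([
  {"dp": [-0.05, 0, -0.1], "angular": [0, 0, 0], "fingers": 1},
  {"dp": [-0.1, 0, -0.3], "angular": [0, 0, 0], "fingers": 1},
  {"dp": [-0.2, 0, -0.4], "angular": [0, 0, 0], "fingers": 1},
  {"dp": [-0.3, 0, -0.4], "angular": [0, 0, 0], "fingers": 1},
  {"dp": [-0.3, 0, -0.4], "angular": [0, 0, 0], "fingers": 1},
  {"dp": [-0.3, 0, -0.4], "angular": [0, 0, 0], "fingers": 1},
  {"dp": [-0.3, 0, -0.4], "angular": [0, 0, 0], "fingers": 1},
  {"dp": [-0.3, 0, -0.4], "angular": [0, 0, 0], "fingers": 1},
])

```text
time: 16.75
tool_pos: [496.5, 53.3, 149.7]
tcp_rot: [-180.0, 0.0, 75.3]
ft_force: [0.4, 0.2, -0.4]
finger_gap: -0.0
grip_force: 0.0
```

```bash
python3 - <<'E'
from h import *
th=np.radians(75.2);e=np.array([np.cos(th),np.sin(th)]);n=np.array([-e[1],e[0]])
for c in("wrist","scene","top"):
    p=camera_params(c);im=snapshot(c);cv2.imwrite(f"pics/f_{c}.png",im)
    for l,z in [("tweezers_tip",56),("tweezers_mid",44),("tweezers_tail",33),("fine_mid",44),("bail_bar",49)]:
        for d in pinpoint(c,l)[:1]:
            r=ray(c,d['at'],z,p)[0][:2]-[532,188.5];print(c,l,np.round(d['at']),round(d['conf'],2),np.round([r@e,r@n],1))
im=cv2.imread("pics/f_scene.png");cv2.imwrite("pics/fsc.png",cv2.resize(im[190:330,160:340],(771,600),interpolation=cv2.INTER_CUBIC))
E
```

```text
wrist tweezers_mid [279.  19.] 0.68 [ 2. -1.]
wrist tweezers_tail [276. 108.] 0.59 [-60.    0.7]
wrist fine_mid [341.  17.] 0.98 [  3.6 -46.8]
wrist bail_bar [277.  68.] 0.69 [-31.9   0.1]
scene tweezers_tip [211. 269.] 0.8 [63.9  0.2]
scene tweezers_mid [237. 257.] 0.53 [0. 8.]
scene tweezers_tail [259. 247.] 0.53 [-60.   13.5]
scene fine_mid [219. 244.] 0.79 [  5.1 -50. ]
scene bail_bar [249. 244.] 0.71 [-41.9   2.5]
top tweezers_mid [208. 209.] 0.4 [ 4.9 -9.3]
top fine_mid [212. 193.] 0.51 [  6.1 -48.2]
```

View pics/fsc.png

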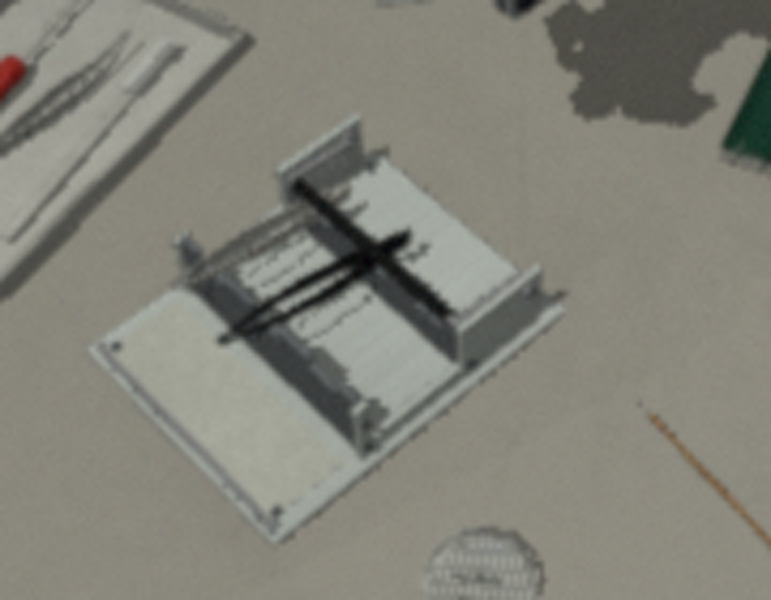

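```bash
python3 - <<'E'
from h import *
th=np.radians(75.2);A=np.array([[np.cos(th),-np.sin(th),0],[np.sin(th),np.cos(th),0],[0,0,1]]);C=np.array([532,188.5,0])
P=np.array([[64,-1,56],[-60,0,33],[-60,0,13],[-33,61,49],[-33,-61,49],[-100,79,8],[100,79,8],[100,-79,8]])
q=proj(camera_params("scene"),P@A.T+C);print(((q-[160,190])*[771/180,600/140]).round(0).tolist())
p=camera_params("wrist");print(proj(p,P@A.T+C)[:5].round(0).tolist())
for a in(1.8,1.9,2.0):
    b=np.arctan2(38,-18)-a;X=np.array([[-75+42*np.cos(b),y,44+42*np.sin(b)] for y in(-61,0,61)]);print(a,X[0].round(1),proj(p,X@A.T+C).round(1).tolist(),((proj(camera_params("scene"),X@A.T+C)-[160,190])*4.284).round(0).tolist())
im=cv2.imread("pics/f_wrist.png");cv2.imwrite("pics/fwc.png",cv2.resize(im[0:170,170:390],(776,600),interpolation=cv2.INTER_CUBIC))
E
```

```text
[[216.0, 336.0], [407.0, 228.0], [409.0, 251.0], [446.0, 307.0], [293.0, 173.0], [564.0, 301.0], [270.0, 535.0], [82.0, 339.0]]
[[278.0, -96.0], [277.0, 107.0], [277.0, 109.0], [196.0, 69.0], [358.0, 69.0]]
1.8 [-34.  -61.   52.9] [[359.0, 69.1], [276.9, 69.0], [194.7, 69.0]] [[294.0, 167.0], [368.0, 232.0], [447.0, 301.0]]
1.9 [-33.3 -61.   48.7] [[357.6, 69.1], [276.9, 69.1], [196.1, 69.0]] [[294.0, 173.0], [367.0, 238.0], [446.0, 307.0]]
2.0 [-33.  -61.   44.6] [[356.2, 69.8], [276.9, 69.7], [197.5, 69.6]] [[294.0, 178.0], [368.0, 243.0], [446.0, 312.0]]
```

View pics/fwc.png

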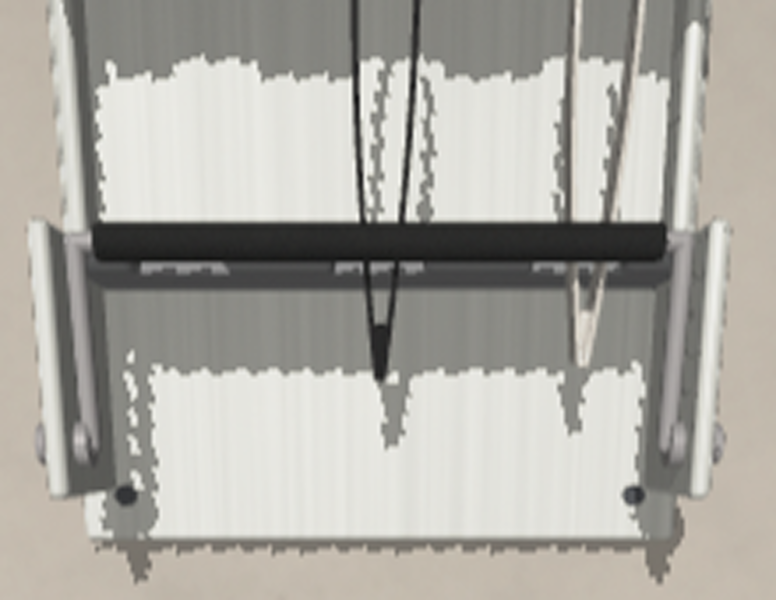

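Tip, tail and bar ends project where they should for tweezers lying on both combs (tip x ≈ 64, y ≈ 0) with the bail at about 1.9. The wrist crop shows the bar across both tails, clear of the robot.

```bash
python3 -c "
from bench import *
print(hand_in())"
```

```text
the job is handed in; nothing more can be done
None
```

The black tweezers lie in the middle pair of notches with their tips over the paper, the bail is over onto their tail, and the job was handed in at about 18 s of the 43 s; no verdict was returned.

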